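Hold a radio module over the router's bay with antistatic tongs

ROBOT

A 6-joint arm with a two-finger parallel gripper is mounted at the origin on the work surface. World frame = base frame: x ahead of the robot, y to its left, z up, the work surface at z = 0. Lengths are in m, angles in degrees, forces in N, time in s.
With the tool pointing down it reaches from about 0.25 to 0.725 m from the base axis. Payload 9.7 kg.
Tool frame: the origin (TCP) lies on the mounting face of the last link; the fingertips stand 173 mm ahead of it and the grasp point (between the pads) lies 155 mm ahead of it; z points along the fingers, y is the line along which they close (so a half turn about z gives the same grasp; the last joint's range is limited). The gripper opens to 85 mm and grips with 20 to 120 N. Pads are 22 mm wide; open, the fingers measure 114 mm over their backs; the gripper's body (76 mm by 85 mm) begins 54 mm behind the grasp point. The pads swing forward as they close: fully open they stand 13 mm farther back than shut.
Start: joints at [63.77, 4.979, 10.078, 95.1, 0, 90], TCP at [0.243, 0.493, 0.405] pointing down, gripper open.
Joint ranges: [-179.16, 179.16], [-48.56, 103.87], [-65.8, 70.77], [-126.05, 130.52], [-82.76, 87.17], [-180, 180]. Speed limits (degrees/s): [127.2, 127.2, 147.25, 180, 180, 180].

INTERFACE

Orientations are given as [roll, pitch, yaw] about the fixed x, y, z axes, in that order (R = Rz(yaw) Ry(pitch) Rx(roll)).
In Python, from workcell import bot, camera, camera_model, outline_of, pinpoint gives the robot as it stands.
- The arm moves only by the tool move_arm, never from a script. Its arguments are lists of equal length, an entry for each row: "jaw": the closure, from 0 (fully open) to 1 (shut); "delta_pos": the shift along the world's x, y, z in m, a list of three; "yaw": the turn about the world's z in rad. In form: {"jaw": [jaw, ...], "delta_pos": [[dx, dy, dz], ...], "yaw": [yaw, ...]}. A call has 1 to 10 rows; each row shifts and turns the commanded pose from where the row before left it; what a row does not reach is not made up. A row lasts 1/12 s, in which the tool goes at most 41.7 mm and 7.16 degrees, less where a joint would pass 70% of its speed; a pose out of reach is approached as far as the arm can. A call with a gripper value outside its range is refused whole. The fingers move at their own pace and stop on an object; "force" is the grip in N (left out, the last holds). Time passes only in rows, so rows that do not move let the fingers close. It gives the time, the measured TCP pose, the force, the opening and the grip force at its end, in the units of the state.
- bot.get_obs(): the state, without advancing time (a new reading comes with each control period).
- camera(name): name is "side" or "top" or "wrist"; returns the picture (400x640x3 uint8, red, green, blue); there is no depth.
- camera_model(name): a dict with "fx", "fy", "cx", "cy" (pixels), "R" (3x3) and "t" (3): a world point X has camera coordinates R X + t. Camera axes: x right, y down, z forward; pixel columns grow to the right and rows downward; lengths in m; the calibration is good to about 2 mm. A picture is of the moment at which its call begins: read the wrist's pose just before it. camera_model takes no time and is no camera call; for the wrist camera it gives the pose at the moment of the call.
- bot.job_done(): hands the job in; it is judged then, once.
Trained networks look in the newest picture that a camera, given by its name, has taken for a name from the list of things; names that differ only in an ending like _2 or _b are one class to them, and where a whole thing is asked for, a point or a joint stands for the part that bears it (a point fixed in the world has none). Each returns a list of dicts, best first, with "confidence" (0 to 1); they miss things now and then, are a little off and sometimes report something else, mostly with a low value. They report only what shows in the picture. A call takes as long as a camera call. They do not tell look-alikes from the thing itself.
- outline_of(camera, thing): "mask" (400x640 bool, what is visible of it) and "xy" ([column, row] in pixels, amid what is visible of it).
- pinpoint(camera, thing): "xy" ([column, row] in pixels: a listed point, or the origin of a listed thing).
The state is a dict: "time": time; "q": joint angles; "qd": joint speeds; "joint_efforts": joint torques, N m; "ee_pos": TCP position; "tcp_rot": TCP orientation; "wrist_force": force on the tool from outside, world axes, zero at the start; "torque": the same for the moment, N m; "opening": finger opening in m; "grasp_force": force on a finger pad.
Only numpy, scipy, OpenCV 4.12 (cv2) and the standard library are available. Lean on these libraries where they do the work, as an engineer would, in place of code of your own. Each camera call takes 0.05 s, during which the arm holds its last target. There are 200 camera calls.

TASK

Pick up the antistatic tongs from the desk, close their jaws on the metal radio module that lies on the thin dark pad, lift it and carry it over the open bay in the top of the router. Finish while still holding the module in the tongs there, about 10 cm above the bay and clear of the router, keeping still. The robot itself must never touch the module, only the tongs may; leave the mug, the phone and the power adapter where they are.

Things in the scene. Friction and masses are not known exactly. Their poses are not given: they have to be found in the camera images.
- tongs: Black spring tongs, 188 mm long, 80 g, lying so that the arms open and close horizontally. Origin: hinge pin (rear boss, radius 12.5 mm), underside; x to the jaws, z up. Fixed arm at +y, parallel to x; the moving arm at -y is its mirror image, swung 0.22 rad outwards about the hinge when open. Squeeze the grip plates from above, a finger either side.
- tongs_grip (a point): Tongs frame x 80, y 0, z 13 mm. Grip plates: x 59 to 101, z 0 to 26 mm, 6 mm thick, fixed one's outer face at y +20.5. Over both at x 80: 59 mm when open (midpoint y -9), 41 mm (midpoint y 0) when closed on the module, both then parallel to x. A spring opens them, 2 to 4 N.
- tongs_jaw (a point): Tongs frame x 170, y 0, z 10 mm: middle of the gap between the jaws when closed on the module, 90 mm ahead of tongs_grip. Jaw plates: x 152 to 188, z 0 to 20 mm, 5 mm thick; the fixed one's inner face is at y +13. Jaws are 63 mm apart inside when open.
- tongs_arm (a joint): Swing of the tongs' moving arm, rad: 0 = sprung fully open, grows as the tongs close, 0.22 = jaws 26 mm apart and parallel, 0.36 = stop.
- module: Radio module: aluminium-coloured shield can 44 mm long (x), 26 mm wide (y), 18 mm high, with a short brass connector tab at its +x end; 28 to 56 g. Origin at the centre of its underside, z up. To be gripped by the tongs across its width (y), jaws along x.
- pad: Thin dark rubber pad, 130 (x) x 100 (y) x 6 mm, fixed on the desk, under the module. Origin at the centre of its underside.
- router: Black router fixed on the desk, top at 34 mm. Origin on the desk below the middle of the bay; the case runs x -45 to +105, y -110 to +110 mm. Ports and three upright aerials (to 175 mm above the desk, at x +115, y -95, 0, +95 mm, the outer two leaning outwards) are on its far (+x) side.
- router_bay (a point): Middle of the open bay in the top of the router (70 x 60 mm steel frame round a green board, seen from above), at the level of the router's top, 34 mm above the desk.
- mug: White mug, 80 mm across, 95 mm high, bystander. Origin at the centre of its underside.
- phone: Phone lying flat, 150 (x) x 72 (y) x 9 mm, bystander. Origin at the centre of its underside.
- adapter: Black plug-in power adapter with two brass pins, 60 (x) x 45 (y) x 30 mm, bystander. Origin at the centre of its underside.
Mind the look-alikes: they are no part of the job. Of the things shaped like the tongs, the black one is meant.

How it is judged (in metres and radians):
On the way:
1. the tongs, gripped by the fingers, are closed on the module (contact force between the fingers and tongs above 1 N and contact force between tongs_arm and module above 0.5 N and value of joint tongs_arm above 0.17 rad), for 0.1 s.
At the end, for the whole second after the job is handed in: Fingers grip the tongs (>1 N), jaws are closed on the module (>0.5 N, moving arm 0.17-0.28 rad); the module is still (<0.03 m/s), within 40 mm of the bay's middle seen from above, underside 50-160 mm above the router's top; module, tongs and robot do not touch the router (all of step 1 and value of joint tongs_arm below 0.28 rad and horizontal distance between module and router_bay below 0.04 m and z of module in the frame of router_bay between 0.05 and 0.16 m and linear speed of module below 0.03 m/s and contact force between each of module, tongs, the arm, the fingers and router below 0.1 N); the arm keeps its last pose, push and grip.
It fails at once if the robot itself touches the module (contact force between any of the fingers, the arm and module above 0.3 N).
It fails at once if the mug, the phone or the adapter is moved by more than 20 mm (distance of any of mug, phone, adapter from where it was at the start of the episode above 0.02 m).
It also fails if it takes over 61 s, if anything falls off the work surface, if the arm or the gripper's body presses on something with over 40 N, if the wrist force passes 120 N, or if a joint passes its speed limit or range.

## Working session

There is one attempt and no reset: what is moved stays moved. The work goes in short steps, Python scripts to look and compute and a tool call to move; the robot and the scene stay as the last step left them, time stands still between calls to the robot, and variables do not carry over. Pictures are saved under pics/ and viewed, at most 10 in all, crops included, and the job is handed in when it is done.

Besides the shell and the picture viewer there is one more tool, called as name(argument=value, ...) on one line, values as JSON. move_arm: Moves the arm, as the interface text tells. Its arguments: {"type":"object","properties":{"jaw":{"type":"array"},"delta_pos":{"type":"array"},"yaw":{"type":"array"},"force":{"type":"number"}},"required":["jaw","delta_pos","yaw"]}

```bash
mkdir -p pics
cat > h.py <<'E'
import numpy as np, cv2
from workcell import bot, camera, camera_model, outline_of, pinpoint
def ray(m,uv):
    R=np.array(m["R"]);t=np.array(m["t"])
    d=R.T@np.array([(uv[0]-m["cx"])/m["fx"],(uv[1]-m["cy"])/m["fy"],1.]);c=-R.T@t
    return c,d/np.linalg.norm(d)
def at_z(m,uv,z):
    c,d=ray(m,uv);return c+d*(z-c[2])/d[2]
def tri(rs):
    A=sum(np.eye(3)-np.outer(d,d) for c,d in rs);b=sum((np.eye(3)-np.outer(d,d))@c for c,d in rs)
    return np.linalg.solve(A,b)
def save(n,img):cv2.imwrite("pics/"+n,cv2.cvtColor(img,cv2.COLOR_RGB2BGR))
E
python3 - <<'E'
from h import *
o=bot.get_obs();print(o["time"],o["ee_pos"],o["tcp_rot"],o["opening"])
np.set_printoptions(precision=3,suppress=True)
for c in("top","side"):
    im=camera(c);save(c+"0.png",im);m=camera_model(c)
    print(c,-np.array(m["R"]).T@m["t"])
    for n in("tongs","tongs_grip","tongs_jaw","module","router_bay","pad"):
        for r in pinpoint(c,n)[:4]:print(n,np.round(r["xy"],1),round(r["confidence"],2),at_z(m,r["xy"],{"tongs_grip":.013,"tongs_jaw":.01,"module":.006,"router_bay":.034}.get(n,0)))
E
```

```text
0.0 [0.24308107 0.49336154 0.40397606] [-1.79923039e+02  2.61737560e-04  1.53768955e+02] 0.08537789062149304
top [ 0.349 -0.012  1.216]
tongs [311.  266.3] 0.94 [0.387 0.052 0.   ]
tongs [436.4 244.3] 0.57 [ 0.441 -0.291  0.   ]
tongs [435.2 211.2] 0.53 [ 0.532 -0.293  0.   ]
tongs_grip [275.6 281.6] 0.89 [0.347 0.146 0.013]
tongs_grip [435.9 212.9] 0.82 [ 0.526 -0.292  0.013]
tongs_grip [332.2 204.4] 0.26 [ 0.554 -0.009  0.013]
tongs_jaw [433.4 181.6] 0.75 [ 0.614 -0.291  0.01 ]
tongs_jaw [234.3 309.3] 0.72 [0.277 0.255 0.01 ]
module [336.  201.9] 0.43 [ 0.562 -0.019  0.006]
module [208.8 203.4] 0.25 [0.564 0.335 0.006]
router_bay [209.2 206. ] 0.73 [0.552 0.326 0.034]
pad [438.7 241.8] 0.6 [ 0.448 -0.297  0.   ]
pad [331.6 207.7] 0.57 [ 0.547 -0.007  0.   ]
side [0.382 0.707 0.816]
tongs [405.7 159. ] 0.93 [ 0.443 -0.272 -0.   ]
tongs [408.1 261.5] 0.71 [0.386 0.053 0.   ]
tongs [343.  137.9] 0.45 [ 0.619 -0.314  0.   ]
tongs_grip [374.5 146.4] 0.78 [ 0.528 -0.285  0.013]
tongs_grip [431.1 296.8] 0.76 [0.33  0.136 0.013]
tongs_jaw [457.8 358.3] 0.9 [0.269 0.249 0.01 ]
tongs_jaw [343.4 137. ] 0.66 [ 0.616 -0.306  0.01 ]
module [334.4 214.9] 0.54 [ 0.567 -0.029  0.006]
router_bay [292.5 347.4] 0.61 [0.549 0.321 0.034]
pad [339.9 223.4] 0.86 [ 0.549 -0.012  0.   ]
```

```bash
ls pics
```

```text
side0.png
top0.png
```

View pics/top0.png

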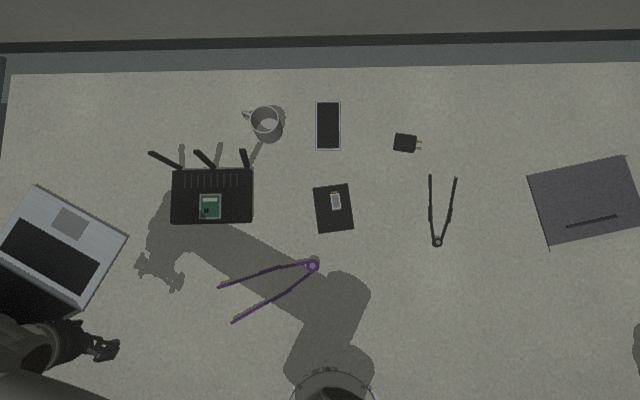

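View pics/side0.png

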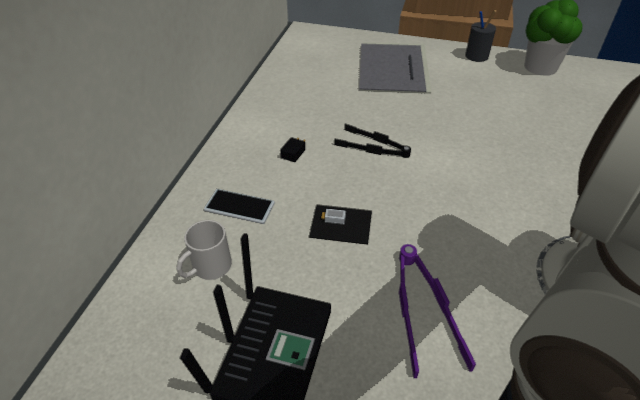

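The top view shows two tong-shaped things. The purple pair, with its hinge at (312,265), is the look-alike. The black pair, with its hinge at (437,242) and jaws at (430,177) and (456,179), is the one meant. The module lies on the pad at (335,201) with its brass tab on the far (+x) side. The bay is at (210,206).

I'll go above the black tongs and turn to tool yaw 0, then confirm with a crop from the wrist camera.

move_arm(jaw=[0,0,0,0,0,0,0,0,0,0], delta_pos=[[0.0117,-0.0356,0],[0.0117,-0.0356,0],[0.0117,-0.0356,0],[0.0117,-0.0356,0],[0.0117,-0.0356,0],[0.0117,-0.0356,0],[0.0117,-0.0356,0],[0.0117,-0.0356,0],[0.0117,-0.0356,0],[0.0117,-0.0356,0]], yaw=[-0.122,-0.122,-0.122,-0.122,-0.122,-0.122,-0.122,-0.122,-0.122,-0.122], force=30)

```text
time: 1.53
ee_pos: [0.36, 0.1356, 0.405]
tcp_rot: [179.9, -0.0, 83.5]
wrist_force: [0.5, -0.0, 0.0]
opening: 0.0854
grasp_force: 0.0
```

move_arm(jaw=[0,0,0,0,0,0,0,0,0,0], delta_pos=[[0.0117,-0.0356,0],[0.0117,-0.0356,0],[0.0117,-0.0356,0],[0.0117,-0.0356,0],[0.0117,-0.0356,0],[0.0117,-0.0356,0],[0.0117,-0.0356,0],[0.0117,-0.0356,0],[0.0117,-0.0356,0],[0.0117,-0.0356,0]], yaw=[-0.122,-0.122,-0.122,-0.122,-0.122,-0.122,-0.122,-0.122,-0.122,-0.122])

```text
time: 2.37
ee_pos: [0.4772, -0.2207, 0.4048]
tcp_rot: [180.0, -0.0, 13.6]
wrist_force: [0.5, 0.8, 0.4]
opening: 0.0858
grasp_force: 0.0
```

move_arm(jaw=[0,0,0,0], delta_pos=[[0.0117,-0.0356,0],[0.0117,-0.0356,0],[0,0,0],[0,0,0]], yaw=[-0.122,-0.122,0,0])

```text
time: 2.7
ee_pos: [0.5007, -0.2915, 0.4033]
tcp_rot: [-179.9, 0.1, -0.1]
wrist_force: [0.1, 0.2, 0.1]
opening: 0.0855
grasp_force: 0.0
```

Run:
```python
from h import *
np.set_printoptions(precision=4,suppress=True)
m=camera_model("wrist");im=camera("wrist");save("w1.png",im)
print(-np.array(m["R"]).T@m["t"],np.array(m["R"])[2])
for n,z in(("tongs",0),("tongs_grip",.013),("tongs_jaw",.01),("module",.006)):
    for r in pinpoint("wrist",n)[:3]:print(n,np.round(r["xy"],1),round(r["confidence"],2),at_z(m,r["xy"],z))
# module/pad outlines from top and side
for c in("top","side"):
    camera(c);mm=camera_model(c)
    for n,z in(("module",.024),("pad",.006),("tongs",.01)):
        for r in outline_of(c,n)[:3]:
            k=r["mask"].astype(np.uint8);p=np.argwhere(k)[:,::-1]
            w=np.array([at_z(mm,q,z)[:2] for q in p],np.float32)
            print(c,n,round(r["confidence"],2),r["xy"],len(p),cv2.minAreaRect(w),w.mean(0))
```

```text
[ 0.5669 -0.2923  0.372 ] [-0.2634  0.0027 -0.9647]
tongs [ 80.  251.9] 0.76 [0.39   0.0438 0.    ]
tongs [320.3 212.8] 0.64 [ 0.4469 -0.2925  0.    ]
tongs_grip [  7.1 294.6] 0.8 [0.3306 0.1495 0.013 ]
tongs_jaw [324.   80.6] 0.78 [ 0.6113 -0.297   0.01  ]
module [ 96.1 124.1] 0.87 [ 0.563  -0.0188  0.006 ]
top module 0.73 [334.7, 198.0] 193 ((0.5643795132637024, -0.016946762800216675), (0.05505189672112465, 0.028816865757107735), 4.476638317108154) [ 0.5635 -0.017 ]
top module 0.46 [446.6, 215.1] 117 ((0.5366612672805786, -0.3281209468841553), (0.013723879121243954, 0.1716858446598053), 73.63714599609375) [ 0.5311 -0.3249]
top module 0.29 [434.0, 219.6] 401 ((0.5295906066894531, -0.3026820421218872), (0.07481052726507187, 0.19320133328437805), 83.44339752197266) [ 0.5164 -0.2929]
top pad 0.88 [334.6, 209.3] 1489 ((0.5458331108093262, -0.009807825088500977), (0.13004836440086365, 0.10003454238176346), 6.882223129272461) [ 0.5424 -0.0092]
top pad 0.58 [328.9, 126.7] 1234 ((0.7870514392852783, -0.0006933510303497314), (0.06922539323568344, 0.15100015699863434), 89.45677185058594) [ 0.
[... 579 characters left out ...]
9, 0.04058751091361046), 7.173705101013184) [ 0.5633 -0.0097]
side module 0.23 [341.9, 226.4] 1616 ((0.5431312918663025, 0.007183309644460678), (0.12655125558376312, 0.09982661157846451), 8.307735443115234) [0.5394 0.0122]
side pad 0.78 [343.3, 224.8] 1719 ((0.5468646883964539, -0.007945645600557327), (0.13251441717147827, 0.10323239117860794), 7.496635437011719) [ 0.5421 -0.0031]
side tongs 0.72 [375.2, 143.3] 854 ((0.5337997078895569, -0.3071255087852478), (0.0966024249792099, 0.19960738718509674), 83.77113342285156) [ 0.532  -0.3031]
side tongs 0.65 [408.3, 303.8] 1906 ((0.3417990505695343, 0.1498122215270996), (0.11058715730905533, 0.2852165102958679), 22.381301879882812) [0.3366 0.1513]
```

View pics/w1.png

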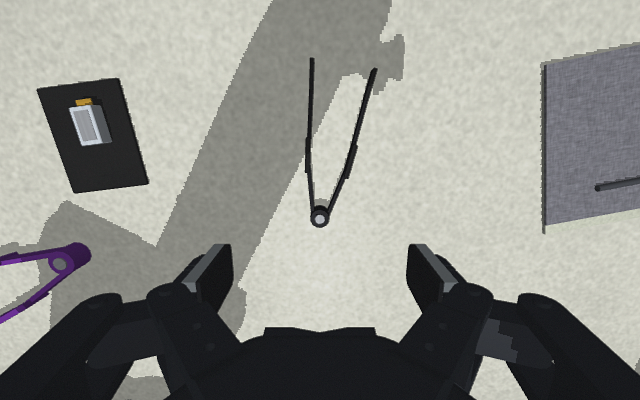

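The wrist view confirms the black tongs lie pointing along +x, with the hinge at (320,217), the fixed jaw at (312,60) and the moving jaw at (374,70). The purple look-alike shows at the lower left, and the module's brass tab at (83,101) faces away. Next I'll fit the tongs' pose and enlarge the crop.

```bash
cat > fit.py <<'E'
from h import *
from scipy.optimize import minimize
def model(a=0.0):
    P=[]
    th=np.linspace(0,2*np.pi,40)
    for r in(4,8,12.5):
        P+= [[r*np.cos(t),r*np.sin(t),z] for t in th for z in(1,)]
    def plate(x0,x1,y0,y1,zs):return [[x,y,z] for x in np.linspace(x0,x1,12) for y in np.linspace(y0,y1,4) for z in zs]
    F=np.array(plate(59,101,14.5,20.5,(0,13,26))+plate(152,188,13,18,(0,10,20)))
    s=a-0.22;M=F*[1,-1,1];M=M@np.array([[np.cos(s),-np.sin(s),0],[np.sin(s),np.cos(s),0],[0,0,1]]).T
    return np.vstack([np.array(P),F,M])/1000
def proj(m,X):
    c=X@np.array(m["R"]).T+np.array(m["t"]);return np.c_[m["fx"]*c[:,0]/c[:,2]+m["cx"],m["fy"]*c[:,1]/c[:,2]+m["cy"]]
def place(p,M,z=0):
    c,s=np.cos(p[2]),np.sin(p[2]);return M@np.array([[c,-s,0],[s,c,0],[0,0,1]]).T+[p[0],p[1],z]
def fit(m,mask,p0,a=0.,z=0):
    dt=cv2.distanceTransform((~mask).astype(np.uint8),cv2.DIST_L2,5);M=model(a)
    def f(p):
        q=proj(m,place(p,M,z)).astype(np.float32)
        d=cv2.remap(dt,q[:,0:1].copy(),q[:,1:2].copy(),cv2.INTER_LINEAR,borderValue=50);return float(np.mean(np.minimum(d,15)**2))
    r=minimize(f,p0,method="Nelder-Mead",options=dict(initial_simplex=[np.array(p0)+d for d in([0,0,0],[.006,0,0],[0,.006,0],[0,0,.06])]));return r.x,r.fun
E
python3 - <<'E'
from fit import *
np.set_printoptions(precision=4,suppress=True)
m=camera_model("wrist");im=camera("wrist")
mask=(im.max(2)<62);mask[235:]=0;mask[:,:280]=0;mask[:,420:]=0
mask=cv2.morphologyEx(mask.astype(np.uint8),cv2.MORPH_CLOSE,np.ones((5,5)))>0
p,e=fit(m,mask,[.441,-.291,0.]);print(p,e)
out=im.copy();out[mask]=(0,90,0)
for u,v in proj(m,place(p,model())):cv2.circle(out,(int(u+.5),int(v+.5)),0,(255,0,0),-1)
save("w1c.png",np.hstack([cv2.resize(i[40:240,270:400],None,fx=3,fy=3,interpolation=cv2.INTER_NEAREST) for i in(im,out)]))
# same for side & top cams
for c in("top","side"):
    mm=camera_model(c);camera(c)
    for r in outline_of(c,"tongs")[:2]:
        print(c,fit(mm,r["mask"],[.441,-.291,0.]))
E
```

```text
[ 0.4458 -0.2914 -0.0361] 0.47122183442115784
top (array([ 0.441, -0.291,  0.   ]), np.float64(225.0))
top (array([ 0.4373, -0.2875, -0.0427]), np.float64(95.2599868774414))
side (array([ 0.441, -0.291,  0.   ]), np.float64(225.0))
side (array([ 0.4467, -0.2902, -0.0359]), np.float64(0.4091624915599823))
```

View pics/w1c.png

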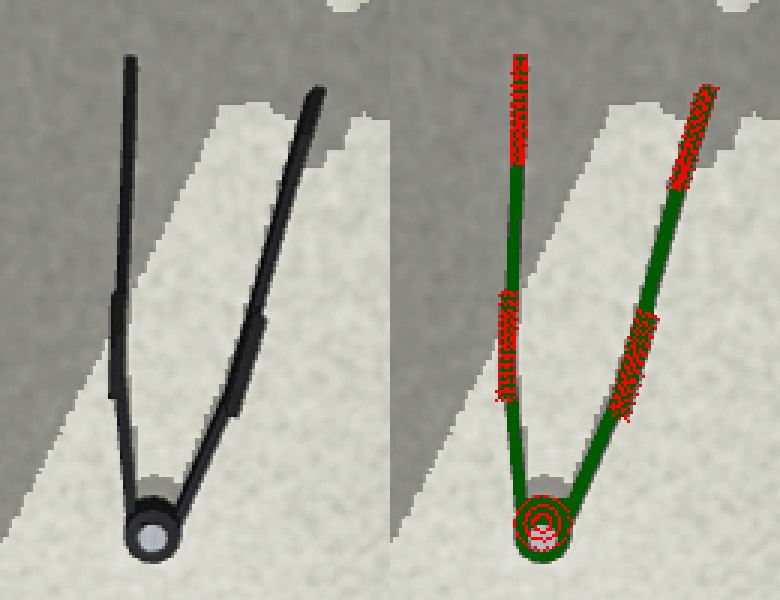

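The crop shows the black tongs, with the red model points lying on the plates and boss. The wrist and side fits agree: hinge at (0.446, -0.291), yaw -2.1°, underside at z≈0. The plates' midpoint is at (0.526, -0.303), so I'll descend there.

move_arm(jaw=[0,0,0,0,0,0,0,0,0,0], delta_pos=[[0.005,-0.0024,-0.025],[0.005,-0.0024,-0.025],[0.005,-0.0024,-0.025],[0.005,-0.0024,-0.025],[0.005,-0.0022,-0.025],[0,0,-0.025],[0,0,-0.025],[0,0,-0.025],[0,0,0],[0,0,0]], yaw=[-0.036,0,0,0,0,0,0,0,0,0])

```text
time: 4.43
ee_pos: [0.5251, -0.3014, 0.2039]
tcp_rot: [-179.9, 0.1, -2.1]
wrist_force: [0.3, -0.7, 0.5]
opening: 0.0854
grasp_force: 0.0
```

move_arm(jaw=[0,0,0,0,0.3,0.35,0.38,0.4,0.4,0.4], delta_pos=[[0,-0.002,-0.01],[0,0,-0.01],[0,0,-0.008],[0,0,0],[0,0,0],[0,0,0],[0,0,0],[0,0,0],[0,0,0],[0,0,0]], yaw=[0,0,0,0,0,0,0,0,0,0])

```text
time: 5.27
ee_pos: [0.5259, -0.3035, 0.178]
tcp_rot: [180.0, -0.1, -2.1]
wrist_force: [0.6, 3.5, 5.6]
opening: 0.0516
grasp_force: 5.1
```

move_arm(jaw=[0.4,0.4,0.4,0.4], delta_pos=[[0,0,0],[0,0,0],[0,0,0],[0,0,0]], yaw=[0,0,0,0])

```text
time: 5.6
ee_pos: [0.526, -0.3035, 0.1781]
tcp_rot: [180.0, -0.1, -2.0]
wrist_force: [0.2, 2.6, 5.8]
opening: 0.0516
grasp_force: 5.1
```

move_arm(jaw=[0.41,0.41,0.41,0.41,0.41,0.41,0.41,0.41], delta_pos=[[0,0,0.003],[0,0,0],[0,0,0.01],[0,0,0.01],[0,0,0.02],[0,0,0.02],[0,0,0],[0,0,0]], yaw=[0,0,0,0,0,0,0,0])

```text
time: 6.27
ee_pos: [0.5259, -0.3039, 0.2417]
tcp_rot: [179.9, -0.2, -2.1]
wrist_force: [0.1, 0.7, -1.4]
opening: 0.0507
grasp_force: 3.2
```

```bash
cat > seeheld.py <<'E'
from fit import *
import sys
np.set_printoptions(precision=4,suppress=True)
o=bot.get_obs();print(o["time"],o["ee_pos"],o["tcp_rot"],o["opening"],o["grasp_force"],o["wrist_force"])
m=camera_model("wrist");im=camera("wrist");save(sys.argv[1],im)
for n in("tongs","tongs_jaw","module"):
    for r in pinpoint("wrist",n)[:2]:print(n,np.round(r["xy"],1),round(r["confidence"],2))
E
python3 seeheld.py w2.png
```

```text
6.2667 [ 0.5259 -0.3039  0.2417] [179.9084  -0.1648  -2.0778] 0.05065086794421924 3.1669012375641614 [ 0.077   0.6777 -1.3713]
```

View pics/w2.png

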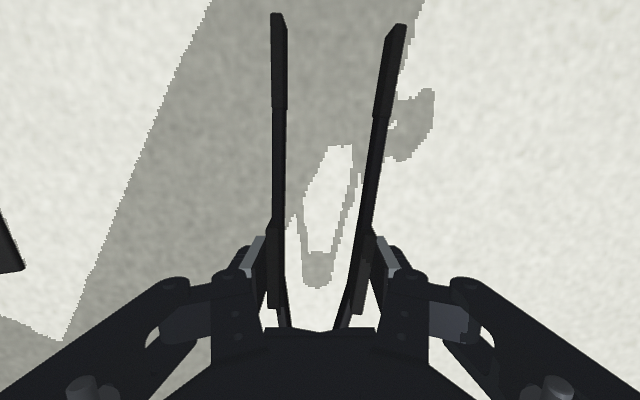

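The tongs are held and lifted, with the jaws at (279,15–110) and (397,30–115), and the spring loading the fingers at about 3 N. I'll carry them to a lookout near the module, high above the pad.

move_arm(jaw=[0.41,0.41,0.41,0.41,0.41,0.41,0.41,0.41,0.41,0.41], delta_pos=[[-0.003,0.01,0.006],[-0.005,0.02,0.006],[-0.008,0.03,0.006],[-0.009,0.036,0.006],[-0.009,0.038,0.006],[-0.009,0.038,0.006],[-0.009,0.036,0.006],[-0.008,0.03,0.006],[-0.005,0.022,0.006],[-0.003,0.014,0.006]], yaw=[0.014,0.014,0.014,0.014,0.014,0.014,0.014,0.014,0.014,0.014])

```text
time: 7.3
ee_pos: [0.4561, -0.0272, 0.3]
tcp_rot: [-180.0, 0.0, 6.1]
wrist_force: [0.8, 0.0, -1.6]
opening: 0.0503
grasp_force: 3.2
```

move_arm(jaw=[0.41,0.41,0.41], delta_pos=[[0,0,0],[0,0,0],[0,0,0]], yaw=[0,0,0])

```text
time: 7.55
ee_pos: [0.4574, -0.0299, 0.2993]
tcp_rot: [180.0, 0.0, 6.0]
wrist_force: [0.7, 0.7, -1.7]
opening: 0.0505
grasp_force: 3.2
```

```bash
python3 seeheld.py w3.png
```

```text
7.55 [ 0.4574 -0.0299  0.2993] [179.9915   0.0221   5.9551] 0.05047633169678635 3.166779567254707 [ 0.6514  0.7233 -1.7016]
tongs [238.4 249.9] 0.56
tongs_jaw [ 37.  339.8] 0.87
module [317.9  72.7] 0.57
```

View pics/w3.png

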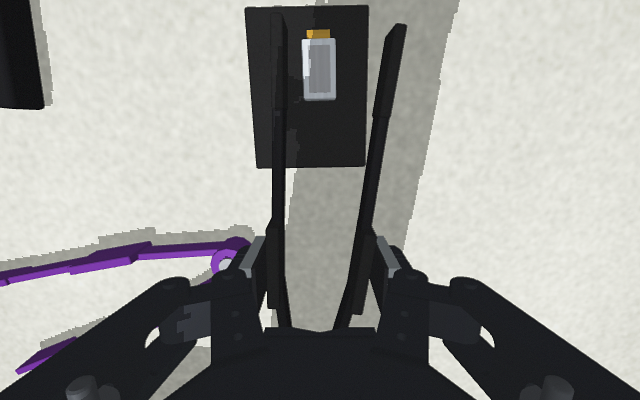

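The view shows the module between the open jaws: the can at (303–336, 38–100), with the tab at (318,34) pointing away. The jaws are at (279,·) and (395,·). Next I'll fit the module box and the tongs' pose in the hand.

```bash
cat > boxfit.py <<'E'
from fit import *
def box(x0,x1,y0,y1,z0,z1):return np.array([[x,y,z] for x in(x0,x1) for y in(y0,y1) for z in(z0,z1)])/1000
def sil(m,boxes,sc=4):
    k=np.zeros((400*sc,640*sc),np.uint8)
    for b in boxes:
        h=cv2.convexHull(((proj(m,b)+.5)*sc).astype(np.float32)).astype(np.int32);cv2.fillConvexPoly(k,h,255)
    return cv2.resize(k,(640,400),interpolation=cv2.INTER_AREA)/255.
def iou(a,b):return 1-np.minimum(a,b).sum()/np.maximum(a,b).sum()
def nm(f,p0,st):
    p0=np.array(p0,float);return minimize(f,p0,method="Nelder-Mead",options=dict(initial_simplex=[p0]+[p0+np.eye(len(p0))[i]*st[i] for i in range(len(p0))],maxiter=250,xatol=1e-5,fatol=1e-5))
def modfit(m,im,p0,z=.006,win=None):
    k=im.min(2).astype(int);b=(k>90).astype(np.uint8)
    q=proj(m,place(p0,np.array([[0,0,.018]]),z))[0].astype(int)
    n,l,s,c=cv2.connectedComponentsWithStats(b);L=l[q[1]-4:q[1]+5,q[0]-4:q[0]+5];i=np.bincount(L[L>0]).argmax();mask=(l==i)
    return mask,nm(lambda p:iou(sil(m,[place(p,box(-22,22,-13,13,0,18),z)]),mask),p0,[.005,.005,.08])
def tongboxes(p,a,z):
    s=a-.22;R=np.array([[np.cos(s),-np.sin(s),0],[np.sin(s),np.cos(s),0],[0,0,1]])
    F=box(152,188,13,18,0,20);M=(box(152,188,-18,-13,0,20))@R.T
    return [place(p,F,z),place(p,M,z)]
E
python3 - <<'E'
from boxfit import *
np.set_printoptions(precision=4,suppress=True)
o=bot.get_obs();m=camera_model("wrist")
im3=cv2.imread("pics/w3.png")[...,::-1];im2=cv2.imread("pics/w2.png")[...,::-1]
mk,r=modfit(m,im3,[.5625,-.018,.1]);print("module",r.x,np.degrees(r.x[2]),r.fun,mk.sum())
d=(im2.max(2)<62);print(d[:105].any(0).nonzero()[0][[0,-1]])
d[106:]=0;d[:,:265]=0;d[:,415:]=0
tz=o["ee_pos"][2]-.178;y=np.radians(o["tcp_rot"][2]);g=o["ee_pos"]
for dz in(-.008,-.004,0,.004):
    def f(p):
        s=sil(m,tongboxes(p[:3],p[3],tz+dz));s[106:]=0;return iou(s,d)
    r=nm(f,[g[0]-.080*np.cos(y),g[1]-.08*np.sin(y)+.005,y,.10],[.005,.005,.05,.03])
    p=r.x;jc=p[:2]+.17*np.array([np.cos(p[2]),np.sin(p[2])])
    print(dz,p,np.degrees(p[2]),r.fun,"jawpt",jc,"grip",p[:2]+.08*np.array([np.cos(p[2]),np.sin(p[2])]))
E
```

```text
module [ 0.5619 -0.0194  0.1209] 6.927647009043495 0.0390822487885113 2052
[270 406]
-0.008 [ 0.3777 -0.0328  0.0839  0.1079] 4.808055885190076 0.05489747106632348 jawpt [ 0.5471 -0.0186] grip [ 0.4574 -0.0261]
-0.004 [ 0.3763 -0.033   0.0803  0.1174] 4.603287765464039 0.078682268394491 jawpt [ 0.5458 -0.0194] grip [ 0.4561 -0.0266]
0 [ 0.375  -0.0348  0.087   0.1267] 4.985745132270209 0.10871739907109679 jawpt [ 0.5443 -0.0201] grip [ 0.4547 -0.0279]
0.004 [ 0.3737 -0.0322  0.066   0.1356] 3.781661135266516 0.12991809357820272 jawpt [ 0.5433 -0.021 ] grip [ 0.4535 -0.0269]
```

Run:
```python
from boxfit import *
np.set_printoptions(precision=4,suppress=True)
o=bot.get_obs();m=camera_model("wrist")
im2=cv2.imread("pics/w2.png")[...,::-1]
d=(im2.max(2)<62);d[106:]=0;d[:,:265]=0;d[:,415:]=0
tz=o["ee_pos"][2]-.178;g=o["ee_pos"]
def pitch(bs,p,b,gz):
    # nose-down pitch b about the grip point
    c,s=np.cos(p[2]),np.sin(p[2]);X=np.array([c,s,0]);Y=np.array([-s,c,0]);G=np.array([p[0]+.08*c,p[1]+.08*s,gz])
    R=cv2.Rodrigues(Y*b)[0];return [(q-G)@R.T+G for q in bs]
def f(p):
    s=sil(m,pitch(tongboxes(p[:3],p[3],tz+p[4]),p,p[5],tz+p[4]+.013));s[106:]=0;return iou(s,d)
for p0 in([.3777,-.0328,.084,.108,-.008,0],[.377,-.0328,.084,.108,-.002,.06]):
    r=nm(f,p0,[.003,.003,.03,.02,.006,.05]);p=r.x;jc=p[:2]+.17*np.array([np.cos(p[2]),np.sin(p[2])]);print(p,np.degrees(p[[2,5]]),r.fun,jc)
ms=camera_model("side");ims=camera("side");save("s2.png",ims)
B=[]
for b in pitch(tongboxes(p[:3],p[3],tz+p[4]),p,p[5],tz+p[4]+.013):
    q=proj(ms,b);print(q.min(0),q.max(0));B.append(q)
q=np.vstack(B);u,v=q.mean(0).astype(int)
c=ims.copy()
for b in B:cv2.polylines(c,[cv2.convexHull(b.astype(np.float32)).astype(np.int32)],True,(255,0,0),1)
save("s2c.png",np.hstack([cv2.resize(i[v-60:v+60,u-65:u+65],None,fx=3,fy=3) for i in(ims,c)]))
```

```text
[ 0.3782 -0.0322  0.082   0.1038 -0.0077  0.0239] [4.6988 1.3677] 0.04534059137344937 [ 0.5476 -0.0182]
[ 0.3779 -0.0327  0.0822  0.1091 -0.0011  0.0764] [4.7087 4.3776] 0.05202893720767843 [ 0.5473 -0.0187]
[332.7178 181.4127] [350.9352 191.5257]
[338.3249 165.1781] [355.7531 176.2075]
```

View pics/s2c.png

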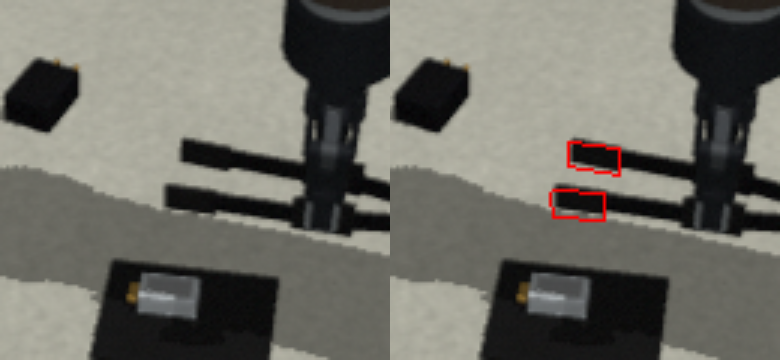

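The side crop shows both jaws, with the predicted boxes about 1 px low, so the tongs hang roughly 7 mm lower in the hand than when they were grasped. The module is at (0.562, -0.019) with yaw 6.9°. I'll align with a 6 mm offset to the left, since the open gap is lopsided, and come down to just above it.

move_arm(jaw=[0.41,0.41,0.41,0.41,0.41,0.41,0.41,0.41], delta_pos=[[0.007,0.003,-0.01],[0.007,0.0026,-0.01],[0,0,-0.015],[0,0,-0.015],[0,0,-0.01],[0,0,-0.009],[0,0,0],[0,0,0]], yaw=[0.0165,0,0,0,0,0,0,0])

```text
time: 8.47
ee_pos: [0.4715, -0.024, 0.2303]
tcp_rot: [-180.0, 0.0, 6.9]
wrist_force: [-1.4, -0.4, -0.0]
opening: 0.0501
grasp_force: 3.2
```

```bash
python3 seeheld.py w4.png
python3 - <<'E'
from boxfit import *
np.set_printoptions(precision=4,suppress=True)
o=bot.get_obs();m=camera_model("wrist");im=cv2.imread("pics/w4.png")[...,::-1]
mk,r=modfit(m,im,[.5619,-.0194,.121]);print("module",r.x,np.degrees(r.x[2]),r.fun)
y=np.radians(o["tcp_rot"][2]);d=r.x[:2]-o["ee_pos"][:2];print("module in hand: fwd,left",d@[np.cos(y),np.sin(y)],d@[-np.sin(y),np.cos(y)])
E
```

```text
8.4667 [ 0.4715 -0.024   0.2303] [-179.9893    0.0474    6.8946] 0.050067581928956224 3.1671528483275324 [-1.3961 -0.4199 -0.0359]
tongs [314. 105.] 0.39
module [326.6  79.8] 0.86
module [ 0.5626 -0.0192  0.13  ] 7.448530970481616 0.03158900764581085
module in hand: fwd,left 0.09077541248899028 -0.006124424464736
```

View pics/w4.png

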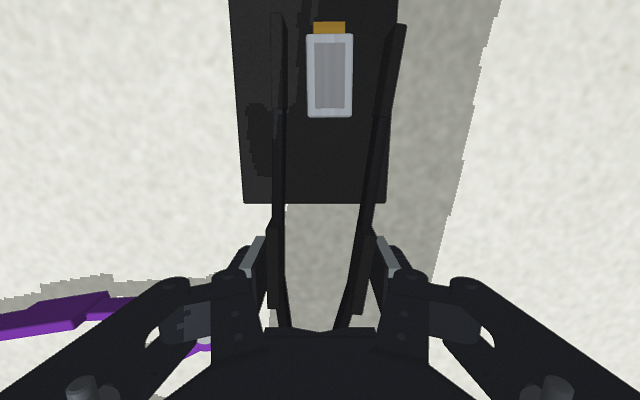

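The module sits centred between the jaws at (330,75). I'll lower straight down around it.

move_arm(jaw=[0.41,0.41,0.41,0.41,0.41,0.41], delta_pos=[[0,0,-0.01],[0,0,-0.01],[0,0,-0.008],[0,0,-0.006],[0,0,0],[0,0,0]], yaw=[0.008,0,0,0,0,0])

```text
time: 9.17
ee_pos: [0.4713, -0.024, 0.1961]
tcp_rot: [-180.0, 0.1, 7.3]
wrist_force: [0.5, 0.2, -0.5]
opening: 0.0507
grasp_force: 3.2
```

Run:
```python
from boxfit import *
np.set_printoptions(precision=4,suppress=True)
o=bot.get_obs();m=camera_model("wrist");im=camera("wrist");save("w5.png",im)
c=im.copy()
for k in(255,): pass
# jaws/side clearance check from the side camera
ms=camera_model("side");s=camera("side")
q=proj(ms,np.array([[.5619,-.0194,.015]]))[0].astype(int)
a=cv2.resize(s[q[1]-50:q[1]+50,q[0]-50:q[0]+50],(400,400),interpolation=cv2.INTER_CUBIC)
b=cv2.resize(im[0:200,220:420],(400,400))
f=lambda i:np.clip(i.astype(float)*1.8,0,255).astype(np.uint8)
save("c5.png",np.hstack([f(a),f(b)]))
```

```text
(no output)
```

View pics/c5.png

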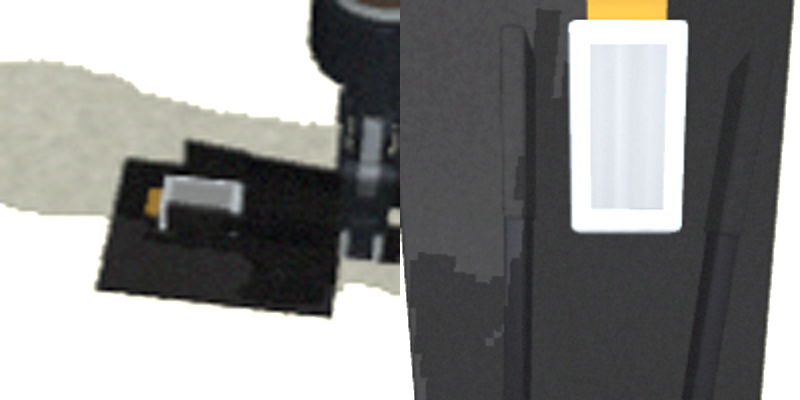

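The jaws stand either side of the module, about 8 mm clear, with nothing touching. I'll close while shifting back 6 mm to the right.

move_arm(jaw=[0.43,0.45,0.47,0.49,0.51,0.54,0.6,0.7,0.7,0.7], delta_pos=[[0,-0.001,0],[0,-0.001,0],[0,-0.001,0],[0,-0.001,0],[0,-0.001,0],[0,-0.001,0],[0,0,0],[0,0,0],[0,0,0],[0,0,0]], yaw=[0,0,0,0,0,0,0,0,0,0], force=30)

```text
time: 10.1
ee_pos: [0.4715, -0.0301, 0.1968]
tcp_rot: [180.0, -0.0, 7.3]
wrist_force: [-0.6, -0.7, 0.2]
opening: 0.0408
grasp_force: 30.7
```

move_arm(jaw=[0.7,0.7,0.7,0.7], delta_pos=[[0,0,0],[0,0,0],[0,0,0],[0,0,0]], yaw=[0,0,0,0])

```text
time: 10.43
ee_pos: [0.4715, -0.0301, 0.1967]
tcp_rot: [180.0, -0.0, 7.3]
wrist_force: [0.1, -1.1, -0.1]
opening: 0.0414
grasp_force: 30.9
```

The opening is 41 mm at 31 N, so the jaws are closed on the module. Lifting.

move_arm(jaw=[0.7,0.7,0.7,0.7,0.7,0.7,0.7,0.7,0.7,0.7], delta_pos=[[0,0,0.004],[0,0,0.008],[0,0,0.012],[0,0,0.016],[0,0,0.018],[0,0,0.018],[0,0,0.018],[0,0,0.016],[0,0,0.01],[0,0,0]], yaw=[0,0,0,0,0,0,0,0,0,0])

```text
time: 11.27
ee_pos: [0.4719, -0.03, 0.3197]
tcp_rot: [180.0, -0.2, 7.4]
wrist_force: [-0.3, -0.8, -1.0]
opening: 0.0409
grasp_force: 30.4
```

```bash
cat > chk.py <<'E'
from boxfit import *
np.set_printoptions(precision=4,suppress=True)
o=bot.get_obs();m=camera_model("wrist");im=camera("wrist");save("chk.png",im)
y=np.radians(o["tcp_rot"][2]);u=np.array([np.cos(y),np.sin(y)])
g=np.array(o["ee_pos"]);q0=g[:2]+.0905*u
# bright/metal centre of the module from both views
rs=[(c,r) for c in("wrist","side","top") for r in [None]]
X=[]
for c in("wrist","side","top"):
    mm=camera_model(c);camera(c)
    for r in pinpoint(c,"module")[:2]:
        print(c,np.round(r["xy"],1),round(r["confidence"],2),"at z",g[2]-.191,at_z(mm,r["xy"],g[2]-.191),"expected px",proj(mm,np.array([[*q0,g[2]-.191]]))[0])
    for r in pinpoint(c,"router_bay")[:1]:print("  bay",np.round(r["xy"],1),round(r["confidence"],2),at_z(mm,r["xy"],.034))
print(g,o["tcp_rot"],o["opening"],o["grasp_force"],o["time"])
E
python3 chk.py
```

```text
wrist [329.9  72.7] 0.98 at z 0.12867688103431152 [ 0.5617 -0.0243  0.1287] expected px [318.2914  71.3725]
side [338.  175.6] 0.67 at z 0.12867688103431152 [ 0.5602 -0.0274  0.1287] expected px [336.2364 178.2816]
side [212.6 262.5] 0.63 at z 0.12867688103431152 [0.7155 0.252  0.1287] expected px [336.2364 178.2816]
  bay [290.5 351. ] 0.64 [0.5503 0.3281 0.034 ]
  bay [208.5 205.6] 0.56 [0.5527 0.3276 0.034 ]
[ 0.4719 -0.03    0.3197] [179.9597  -0.2261   7.3558] 0.040919567273501614 30.394003428518772 11.2667
```

The module came up with the tongs and now sits at about (0.561, -0.025), underside z≈0.13. The bay is at (0.551, 0.327), so I'll carry it there at z +10 mm.

move_arm(jaw=[0.7,0.7,0.7,0.7,0.7,0.7,0.7,0.7,0.7,0.7], delta_pos=[[0,0.004,0.002],[0,0.008,0.002],[0,0.012,0.002],[0,0.016,0.002],[0,0.02,0.002],[-0.002,0.022,0],[-0.002,0.023,0],[-0.002,0.023,0],[-0.002,0.023,0],[-0.002,0.023,0]], yaw=[0,0,0,0,0,0,0,0,0,0])

```text
time: 12.6
ee_pos: [0.4701, 0.0942, 0.3267]
tcp_rot: [-178.0, 0.0, 10.9]
wrist_force: [-0.9, -0.3, -1.4]
opening: 0.0412
grasp_force: 30.4
```

move_arm(jaw=[0.7,0.7,0.7,0.7,0.7,0.7,0.7,0.7,0.7,0.7], delta_pos=[[0,0.023,0],[0,0.023,0],[0,0.023,0],[0,0.023,0],[0,0.022,0],[0,0.02,0],[0,0.017,0],[0,0.013,0],[0,0.008,0],[0,0.004,0]], yaw=[0,0,0,0,0,0,0,0,0,0])

```text
time: 13.43
ee_pos: [0.497, 0.1735, 0.3258]
tcp_rot: [-174.2, 0.0, 18.1]
wrist_force: [0.2, -0.7, -1.0]
opening: 0.041
grasp_force: 30.4
```

move_arm(jaw=[0.7,0.7,0.7,0.7,0.7,0.7], delta_pos=[[0,0,0],[0,0,0],[0,0,0],[0,0,0],[0,0,0],[0,0,0]], yaw=[0,0,0,0,0,0])

```text
time: 13.93
ee_pos: [0.4968, 0.1728, 0.326]
tcp_rot: [-174.2, 0.0, 18.0]
wrist_force: [0.4, 0.1, -1.6]
opening: 0.041
grasp_force: 30.4
```

```bash
python3 chk.py
```

```text
wrist [332.4  76.8] 0.96 at z 0.13501667920620763 [0.5765 0.2114 0.135 ] expected px [356.331  70.647]
  bay [212.2  81.5] 0.59 [0.5529 0.3205 0.034 ]
side [291.7 257.7] 0.8 at z 0.13501667920620763 [0.5828 0.2085 0.135 ] expected px [293.0457 254.374 ]
  bay [293.1 348.5] 0.58 [0.5474 0.3225 0.034 ]
[0.4968 0.1728 0.326 ] [-174.2487    0.0253   18.0171] 0.04095026340304122 30.386387505568564 13.9333
```

View pics/chk.png

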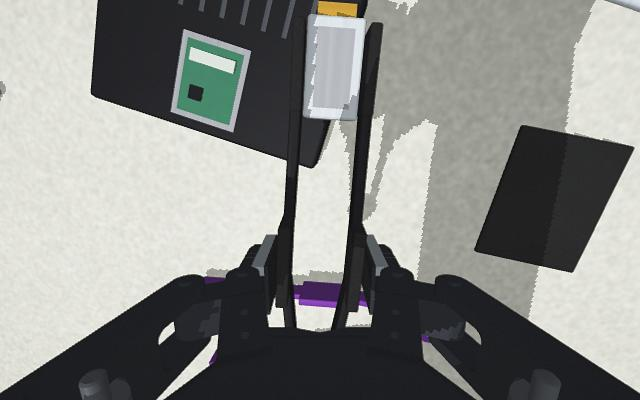

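The module is held between the jaws at (333,65), but the arm stopped short and tilted, which looks like a joint limit. I'll check the joints.

Run:
```python
from h import *
o=bot.get_obs();print(np.round(o["q"],1),np.round(o["qd"],1),np.round(o["joint_efforts"],1))
```

```text
[ 18.    0.8  -3.   86.2   5.8 179.9] [ 0.1  0.   0.1 -0.1 -0.  -0. ] [ -0.  -48.6  47.7  -0.    0.4  -0. ]
```

Joint 6 is at its 180° limit, because the yaw must be at least the angle of joint 1. I'll turn the tongs to about 50° yaw over the bay instead, turning first.

move_arm(jaw=[0.7,0.7,0.7,0.7,0.7,0.7,0.7,0.7], delta_pos=[[0,0,0],[0,0,0],[0,0,0],[0,0,0],[0,0,0],[0,0,0],[0,0,0],[0,0,0]], yaw=[0.03,0.05,0.06,0.06,0.05,0.03,0,0])

```text
time: 15.1
ee_pos: [0.4968, 0.173, 0.3259]
tcp_rot: [-174.2, 0.0, 34.0]
wrist_force: [-0.0, 0.3, -1.2]
opening: 0.0414
grasp_force: 30.4
```

move_arm(jaw=[0.7,0.7,0.7,0.7,0.7,0.7,0.7,0.7,0.7,0.7], delta_pos=[[0,0.004,0],[0.001,0.009,0],[0.001,0.013,0.001],[0.001,0.014,0.001],[0.001,0.014,0.001],[0.001,0.012,0],[0,0.007,0],[0,0.003,0],[0,0,0],[0,0,0]], yaw=[0.02,0.03,0.05,0.05,0.05,0.04,0.03,0.01,0,0])

```text
time: 15.93
ee_pos: [0.5018, 0.2489, 0.3288]
tcp_rot: [-174.2, 0.1, 50.1]
wrist_force: [-0.1, 0.3, -1.0]
opening: 0.0408
grasp_force: 30.4
```

```bash
python3 chk.py
python3 - <<'E'
from h import *
np.set_printoptions(precision=4,suppress=True)
# triangulate module and bay from wrist+side(+top) by network points
for n in("module","router_bay"):
    rs=[]
    for c in("wrist","side","top"):
        camera(c);m=camera_model(c);r=pinpoint(c,n)
        if r:
            print(n,c,np.round(r[0]["xy"],1),round(r[0]["confidence"],2))
            if r[0]["confidence"]>.5:rs.append(ray(m,r[0]["xy"]))
    if len(rs)>1:print(n,tri(rs))
o=bot.get_obs();print(np.round(o["q"],1),np.round(o["qd"],2))
E
```

```text
wrist [329.8  73.9] 0.69 at z 0.137770136530654 [0.5485 0.3255 0.1378] expected px [356.1212  69.6904]
side [287.6 315.5] 0.89 at z 0.137770136530654 [0.5516 0.3221 0.1378] expected px [283.478  312.2831]
side [289.2 348.4] 0.59 at z 0.137770136530654 [0.5311 0.3749 0.1378] expected px [283.478  312.2831]
  bay [289.9 351.7] 0.84 [0.5508 0.3297 0.034 ]
[0.5018 0.2489 0.3288] [-174.2449    0.0622   50.0939] 0.04081299973341289 30.383937461301684 15.9333
module wrist [327.8  75.4] 0.69
module side [289.6 315.4] 0.81
module [0.547  0.3249 0.1445]
router_bay side [291.7 348.3] 0.85
[ 25.4   7.    3.8  89.3   5.2 155.1] [-0.05  0.08  0.04  0.09 -0.03 -0.03]
```

The module is at about (0.548, 0.325), within a few mm of the bay's middle at (0.551, 0.325), and about 10.5 cm above the router's top. It is still and held at 30 N, so I'm handing in.

```bash
python3 -c "
from workcell import bot
print(bot.job_done())"
```

```text
the job is handed in; nothing more can be done
None
```

The job is handed in: the black tongs hold the module still, by camera estimate a few mm from the bay's middle and about 10.5 cm above the router's top, rolled about 6° after joint 6 hit its limit; the verdict was not shown.

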